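# Zero the kitchen bench scale under its bowl

## Robot

A 7-joint arm with a two-finger parallel gripper is mounted at the origin on the work surface. World frame = base frame: x ahead of the robot, y to its left, z up, the work surface at z = 0. Lengths are in m, angles in rad, forces in N, time in s.
With the tool pointing down it reaches from about 0.4 to 0.875 m from the base axis. Payload 4.4 kg.
Tool frame: the origin (TCP) lies on the mounting face of the last link; the fingertips stand 173 mm ahead of it and the grasp point (between the pads) lies 155 mm ahead of it (arm.finger_overhang is the z of the fingertips in the tool frame, in m); z points along the fingers, y is the line along which they close (so a half turn about z gives the same grasp; the last joint's range is limited). The gripper opens to 85 mm and grips with 20 to 120 N. Pads are 22 mm wide; open, the fingers measure 114 mm over their backs; the gripper's body (76 mm by 85 mm) begins 54 mm behind the grasp point. The pads swing forward as they close: fully open they stand 13 mm farther back than shut.
Start: joints at [1.056, 0.628, 0.038, 1.517, -0.027, 0.996, -0.02], TCP at [0.282, -0.586, 0.405] pointing down, gripper open.
Joint ranges: [-3.06, 3.06], [-0.37, 2.12], [-1.25, 1.32], [0.18, 2.47], [-1.1, 4.24], [0.23, 1.98], [-2.94, 2.94]. Speed limits (rad/s): [2.57, 2.57, 3.14, 3.14, 3.14, 3.14, 3.14].

## Interface

Orientations are given as [roll, pitch, yaw] about the fixed x, y, z axes, in that order (R = Rz(yaw) Ry(pitch) Rx(roll)).
In Python, from workcell import arm, eyes, models gives the robot as it stands.
- The arm moves only by the tool servo_tool, never from a script. Its argument "increments" is a list of rows, each an object with "dp": the shift along the tool's x, y, z in units of 50 mm (1.0 is 50 mm), a list of three; "angular": the turn, a rotation vector about the tool's x, y, z in rad, a list of three. A call has 1 to 12 rows; each row is the pose to reach, as a shift and turn from the pose commanded when the call began, along the tool's axes at that moment; what a row does not reach only later rows make up. A row lasts 1/8 s, in which the tool goes at most 62.5 mm and 10.7 degrees, less where a joint would pass 70% of its speed; a pose out of reach is approached as far as the arm can. A call with a gripper value outside its range is refused whole. "gripper" is the opening, from 0 (shut) to 1 (fully open), set as the call begins (left out, the last holds). The fingers move at their own pace and stop on an object; "grip_force" is the grip in N (left out, the last holds). Time passes only in rows, so rows that repeat a pose let the fingers close. It gives the time, the measured TCP pose, the force, the opening and the grip force at its end, in the units of the state.
- arm.observe(): the state, without advancing time (a new reading comes with each control period).
- eyes.camera(name): name is "side" or "top" or "wrist"; returns the picture (384x512x3 uint8, blue, green, red); there is no depth.
- eyes.camera_params(name): a dict with "K" (3x3 intrinsics, pixels), "world_to_cam" (4x4, takes a point from world to camera coordinates). Camera axes: x right, y down, z forward; pixel columns grow to the right and rows downward; lengths in m; the calibration is good to about 2 mm. A picture is of the moment at which its call begins: read the wrist's pose just before it. camera_params takes no time and is no camera call; for the wrist camera it gives the pose at the moment of the call.
- arm.finish_job(): hands the job in; it is judged then, once.
Trained networks look in the newest picture that a camera, given by its name, has taken for a name from the list of things; names that differ only in an ending like _2 or _b are one class to them, and where a whole thing is asked for, a point or a joint stands for the part that bears it (a point fixed in the world has none). Each returns a list of dicts, best first, with "confidence" (0 to 1); they miss things now and then, are a little off and sometimes report something else, mostly with a low value. They report only what shows in the picture. A call takes as long as a camera call.
- models.look_for(camera, name): "xyz" ([x, y, z] in m, in world coordinates, good to about 4 mm: the middle of the surface that is visible of it).
- models.place_of(camera, name): "xyz" ([x, y, z] in m, in world coordinates, good to about 4 mm: a listed point, or the origin of a listed thing).
The state is a dict: "time_s": time; "joint_positions": joint angles; "joint_vel": joint speeds; "joint_efforts": joint torques, N m; "position": TCP position; "tool_rot": TCP orientation; "ft_force": force on the tool from outside, world axes, zero at the start; "moment": the same for the moment, N m; "finger_gap": opening from 0.0 (shut) to 1.0 (fully open); "grip_force": force on a finger pad.
Only numpy, scipy, OpenCV 4.12 (cv2) and the standard library are available. Lean on these libraries where they do the work, as an engineer would, in place of code of your own. Each camera call takes 0.05 s, during which the arm holds its last target. There are 200 camera calls.

## Task

Get the kitchen scale ready to weigh into the bowl that stands on it: switch it on by pressing the red half of the rocker fully down, then press the teal key (grams) fully down so that it stays down, then press the amber key (zero) fully down, hold it there for a good second and let it come back up. Never press a key before the step ahead of it is done, do not press the white key (ounces), and leave the bowl and everything else where it stands.

Things in the scene. Friction and masses are not known exactly. Their poses are not given: they have to be found in the camera images.
- scale: grey bench scale, fixed, 300 (x) x 280 (y) x 55 mm high, yaw within 0.3 rad. Origin: centre of its underside, on the worktop. Its -x third, nearest the robot, is the control deck (35 mm above the worktop); the rest is the steel platform (55 mm above it). Rocker and three keys stand in a row along y on the deck at x -95, y -87, -29, 29, 87 mm; which stands where varies
- power (a joint): V-shaped rocker switch (rad): 0 = off, red half raised; 0.26 = on, red half level, grey half raised. Stays where left; about 3 N at the press point moves it. 66 mm long (scale x), 30 mm wide, in a black 78 x 38 mm frame; hinged about the scale's y at its middle, 52 mm above the worktop. The half towards the robot (-x) is red
- power_press (a point): point on the upper face of the rocker's red half, 20 mm from the hinge line towards the robot, where to press; moves with the rocker: 57 mm above the worktop when off, 52 mm when on. Its axes are the scale's when off
- grams (a joint): travel of the teal key (m): 0 = up, 0.007 = fully down. Friction holds it where it is left (it stays down); about 3 N moves it
- grams_top (a point): centre of the top of the teal key, a round upright cap of 30 mm diameter in a black collar of 46 mm diameter and 12 mm height; 56 mm above the worktop when up, 49 mm when fully down (2 mm above its collar). Moves with the key
- ounces (a joint): travel of the white key (m): 0 = up, 0.007 = fully down; must stay up. Stays where it is left, 3 N moves it
- ounces_top (a point): centre of the top of the white key, same size and heights as the teal key
- zero (a joint): travel of the amber key (m): 0 = up, 0.007 = fully down. A spring returns it; it takes 1.5 N to start and 5 N to be fully down
- zero_top (a point): centre of the top of the amber key, same size and heights as the teal key. Moves with the key
- bowl: teal fluted bowl on the platform, 130 mm wide at the rim, 55 mm high (rim 110 mm above the worktop), loose. Origin: centre of its underside. Leave alone
- pinch_pot: white cup on the platform, 54 mm wide, 35 mm high, loose. Origin: centre of its underside. Leave alone
- mill: wooden pepper mill standing to the left (+y) of the scale's deck, 52 mm diameter, 125 mm high, loose. Origin: centre of its underside. Leave alone
- mug: white mug to the right (-y) of the scale, 76 mm diameter, 85 mm high, handle towards the robot, loose. Origin: centre of its underside. Leave alone
- plates: stack of four teal plates on the right, 180 mm diameter, 52 mm high, loose. Origin: centre of its underside. Leave alone
- jar: amber glass jar with a wooden cap on the right, 70 mm diameter, 110 mm high, loose. Origin: centre of its underside. Leave alone
- planter: white ribbed pot with a leafy plant on the left, pot 80 mm wide and 75 mm high, leaves to about 160 mm, loose. Origin: centre of its underside. Leave alone
- driftwood: brown piece of driftwood on the left, about 180 mm long and 60 mm high, loose. Origin: under its middle, on the worktop. Leave alone

How it is judged:
On the way, in this order (a step that is already met when the one before it is completed fails the run):
1. the rocker is switched on, red half down (value of joint power above 0.2 rad), for 0.1 s.
2. the teal key is pressed down (value of joint power above 0.2 rad and value of joint grams above 0.0055 m), for 0.1 s.
3. the amber key is held down (all of step 2 and value of joint zero above 0.0055 m), for 0.8 s.
At the end, for the whole second after the job is handed in: The rocker is on (over 0.20 rad), the teal key is down (over 5.5 mm), the amber key is up again (under 1 mm) after being held down (over 5.5 mm) for at least 0.8 s, the white key is up (under 3 mm), and the bowl and every other loose thing is within 20 mm of where it stood (all of step 2 and value of joint zero below 0.001 m and value of joint ounces below 0.003 m and distance of each of bowl, pinch_pot, mill, mug, plates, jar, planter, driftwood from where it was at the start of the episode below 0.02 m and linear speed of bowl below 0.02 m/s); the robot touches nothing.
It fails at once if the teal key is pressed (over 3 mm) while the rocker is still off (under 0.19 rad) (value of joint power below 0.19 rad and value of joint grams above 0.003 m).
It fails at once if the amber key is pressed (over 3 mm) while the teal key is not down (under 5 mm) or the rocker is off ((value of joint power below 0.19 rad or value of joint grams below 0.005 m) and value of joint zero above 0.003 m).
It fails at once if the white key is pressed (over 3 mm) (value of joint ounces above 0.003 m).
It fails at once if the bowl or any other loose thing is moved or lifted by more than 20 mm (distance of any of bowl, pinch_pot, mill, mug, plates, jar, planter, driftwood from where it was at the start of the episode above 0.02 m).
It also fails if it takes over 38 s, if anything falls off the work surface, if the arm or the gripper's body presses on something with over 40 N, if the wrist force passes 120 N, or if a joint passes its speed limit or range.

## Working session

There is one attempt and no reset: what is moved stays moved. The work goes in short steps, Python scripts to look and compute and a tool call to move; the robot and the scene stay as the last step left them, time stands still between calls to the robot, and variables do not carry over. Pictures are saved under pics/ and viewed, at most 10 in all, crops included, and the job is handed in when it is done.

Besides the shell and the picture viewer there is one more tool, called after ">>>" in YAML: its name, and indented under it one key for each argument. servo_tool: Moves the arm, as the interface text tells. Its arguments: {"type":"object","properties":{"increments":{"type":"array","items":{"type":"object","properties":{"dp":{"type":"array","items":{"type":"number"}},"angular":{"type":"array","items":{"type":"number"}}}}},"gripper":{"type":"number"},"grip_force":{"type":"number"}},"required":["increments"]}

```bash
mkdir -p pics
python3 - <<'E'
from workcell import arm, eyes, models
import cv2, numpy as np
s=arm.observe(); print(s['time_s'],s['position'],s['tool_rot'],arm.finger_overhang)
ims=[]
for c in ['top','side']:
    im=eyes.camera(c); cv2.imwrite(f'pics/{c}0.png',im)
    p=eyes.camera_params(c); print(c,np.round(p['K'],1).tolist(),np.round(p['world_to_cam'],3).tolist())
    for n in ['power_press','grams_top','ounces_top','zero_top','scale','bowl','mill']:
        r=models.place_of(c,n)[:2]; print(n,[(np.round(d['xyz'],4).tolist(),round(d['confidence'],2)) for d in r])
print(arm.observe()['time_s'])
E
```

```text
0.0 [ 0.28191334 -0.58536059  0.40377893] [-3.13966886e+00  3.55592987e-05  4.48753469e-01] 0.1734
top [[388.0, 0.0, 258.2], [0.0, 388.0, 190.0], [0.0, 0.0, 1.0]] [[-0.021, -1.0, -0.005, -0.013], [-0.982, 0.022, -0.189, 0.584], [0.189, 0.0, -0.982, 1.135], [0.0, 0.0, 0.0, 1.0]]
power_press [([0.5083, -0.022, 0.0548], 0.65)]
grams_top [([0.5157, 0.0371, 0.0576], 0.5)]
ounces_top [([0.5405, -0.0737, 0.0587], 0.51)]
zero_top [([0.5025, 0.0954, 0.0537], 0.39)]
scale [([0.6164, 0.0313, 0.0009], 0.72)]
bowl [([0.6704, 0.0721, 0.0547], 0.63)]
mill [([0.5714, 0.2148, -0.001], 0.68)]
side [[400.3, 0.0, 264.1], [0.0, 400.3, 189.8], [0.0, 0.0, 1.0]] [[0.935, -0.354, 0.016, -0.521], [-0.239, -0.664, -0.709, 0.188], [0.262, 0.659, -0.705, 1.489], [0.0, 0.0, 0.0, 1.0]]
power_press [([0.5099, -0.0202, 0.0589], 0.53)]
grams_top [([0.5201, 0.0383, 0.0559], 0.41)]
ounces_top [([0.544, -0.0698, 0.052], 0.46)]
zero_top [([0.5082, 0.0927, 0.0561], 0.61)]
scale [([0.6166, 0.033, 0.0011], 0.85)]
bowl [([0.6656, 0.0745, 0.0512], 0.83)]
mill [([0.5731, 0.2143, -0.0033], 0.59)]
0.8
```

View pics/top0.png

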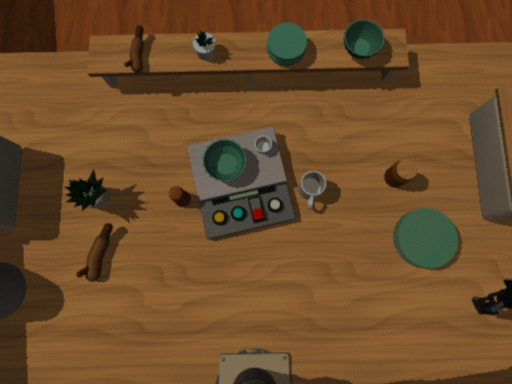

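View pics/side0.png

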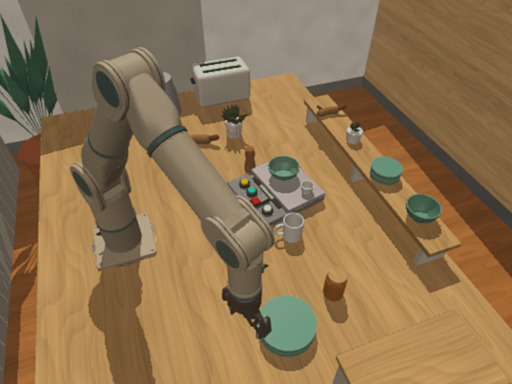

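The top view shows, from left to right, amber (219,217), teal (238,213), the red rocker half (258,213) and white (275,205). The side view agrees. Next I'll triangulate them by colour and fit the scale pose.

```bash
cat > h.py <<'E'
import numpy as np, cv2
from scipy.optimize import least_squares
def pix(im, cam_uv, lo, hi, r=12):
    """centroid of HSV range near an expected pixel"""
    m=cv2.inRange(cv2.cvtColor(im,cv2.COLOR_BGR2HSV),lo,hi)
    k=np.zeros_like(m); cv2.circle(k,tuple(int(round(v)) for v in cam_uv),r,255,-1)
    v,u=np.nonzero(m&k); return (np.array([u.mean(),v.mean()]) if len(u) else None),len(u)
def proj(p,X):
    c=p['world_to_cam']@np.append(X,1); q=p['K']@c[:3]; return q[:2]/q[2]
def tri(ps,uvs):
    return least_squares(lambda X:np.concatenate([proj(p,X)-u for p,u in zip(ps,uvs)]),[.5,0,.05]).x
RNG={'zero':((15,120,90),(35,255,255)),'grams':((80,120,80),(100,255,255)),'red':((0,190,90),(6,255,255)),'ounces':((0,0,130),(179,60,255))}
def scale_fit(P,Q):
    """P local xy, Q world xy -> yaw, origin"""
    f=lambda a:(np.c_[np.cos(a[0])*P[:,0]-np.sin(a[0])*P[:,1]+a[1],np.sin(a[0])*P[:,0]+np.cos(a[0])*P[:,1]+a[2]]-Q).ravel()
    r=least_squares(f,[.2,.6,0]); return r.x,r.fun.reshape(-1,2)
E
python3 - <<'E'
from h import *
from workcell import eyes
g={'zero':[.505,.094,.056],'grams':[.518,.0377,.056],'red':[.509,-.021,.056],'ounces':[.542,-.072,.056]}
ims={c:cv2.imread(f'pics/{c}0.png') for c in('top','side')}; ps={c:eyes.camera_params(c) for c in ims}
Q=[]
for n,X in g.items():
    uv=[]
    for c in ims:
        u,k=pix(ims[c],proj(ps[c],X),*RNG[n],r=10 if n!='ounces' else 7); uv.append(u); print(n,c,u,k,proj(ps[c],X).round(1))
    X=tri(list(ps.values()),uv); print(' ',X.round(4)); Q.append(X[:2])
P=np.array([[-.095,.087],[-.095,.029],[-.115,-.029],[-.095,-.087]])
x,f=scale_fit(P,np.array(Q)); print('yaw,xy',x.round(4),'\n',(f*1000).round(1))
E
```

```text
zero top [218.88888889 216.72222222] 72 [219.4 216.4]
zero side [242.30487805 177.82926829] 82 [244.4 181.5]
  [0.4997 0.0935 0.0793]
grams top [237.47826087 212.43478261] 69 [237.9 211.8]
grams side [251.30555556 189.91666667] 36 [251.9 189.8]
  [0.5161 0.0392 0.0547]
red top [257.48888889 213.45555556] 90 [257.3 214.3]
red side [255.12195122 200.3902439 ] 41 [254.8 200.3]
  [ 0.5112 -0.0214  0.0553]
ounces top [274.5 204. ] 46 [273.9 203.2]
ounces side [267.96 206.9 ] 50 [267.3 207.2]
  [ 0.5408 -0.0742  0.0595]
yaw,xy [0.2411 0.614  0.0332] 
 [[ 1.4  1.5]
 [-1.2 -0.6]
 [-1.9 -1.1]
 [ 1.8  0.2]]
```

>>> servo_tool:
  increments:
    - {"dp":[0,0,0],"angular":[0,0,0.1]}
    - {"dp":[0,0,0],"angular":[0,0,0.23]}
  gripper: 0

```text
time_s: 1.05
position: [0.282, -0.5857, 0.4047]
tool_rot: [-3.142, -0.0, 0.215]
ft_force: [-0.2, -0.1, 0.4]
finger_gap: 0.605
grip_force: 0.0
```

>>> servo_tool:
  increments:
    - {"dp":[6.56,-10.56,0.4],"angular":[0,0,-0.025]}
    - {"dp":[6.56,-10.56,0.4],"angular":[0,0,-0.025]}
    - {"dp":[6.56,-10.56,0.4],"angular":[0,0,-0.025]}
    - {"dp":[6.56,-10.56,0.4],"angular":[0,0,-0.025]}
    - {"dp":[6.56,-10.56,0.4],"angular":[0,0,-0.025]}
    - {"dp":[6.56,-10.56,0.4],"angular":[0,0,-0.025]}
    - {"dp":[6.56,-10.56,0.4],"angular":[0,0,-0.025]}
    - {"dp":[6.56,-10.56,0.4],"angular":[0,0,-0.025]}
    - {"dp":[6.56,-10.56,0.4],"angular":[0,0,-0.025]}
    - {"dp":[6.56,-10.56,0.4],"angular":[0,0,-0.025]}
    - {"dp":[6.56,-10.56,0.4],"angular":[0,0,-0.025]}
    - {"dp":[6.56,-10.56,0.4],"angular":[0,0,-0.025]}

```text
time_s: 2.55
position: [0.4875, 0.0006, 0.3847]
tool_rot: [3.141, 0.0, 0.244]
ft_force: [-0.1, -0.2, -0.5]
finger_gap: 0.0
grip_force: 0.0
```

Run:
```python
from h import *
from workcell import eyes,arm
p=eyes.camera_params('wrist'); im=eyes.camera('wrist'); cv2.imwrite('pics/w1.png',im)
np.savez('w1.npz',**p); s=arm.observe(); print(s['position'],s['tool_rot'],s['time_s'],s['joint_positions'])
print(np.round(p['world_to_cam'],3))
for n,X in {'zero':[.505,.094,.056],'grams':[.518,.0377,.056],'red':[.509,-.021,.056],'ounces':[.542,-.072,.056]}.items(): print(n,proj(p,X).round(),pix(im,proj(p,X),*RNG[n],r=35))
```

```text
[ 4.87303000e-01 -2.22870291e-04  3.84749529e-01] [3.14085551e+00 5.61032073e-04 2.42155671e-01] 2.6 [-0.09701196  0.42655155  0.05504873  1.984216   -0.03281836  0.73207103
 -1.35110446]
[[ 0.241 -0.97   0.001 -0.117]
 [-0.925 -0.23   0.304  0.418]
 [-0.295 -0.074 -0.953  0.504]
 [ 0.     0.     0.     1.   ]]
zero [161. 131.] (array([158.60594796, 130.13011152]), 807)
grams [221. 132.] (array([217.96701847, 132.59762533]), 758)
red [277. 156.] (array([284.2173913, 153.7826087]), 23)
ounces [337. 136.] (array([338.23610593, 136.24878777]), 2681)
```

View pics/w1.png

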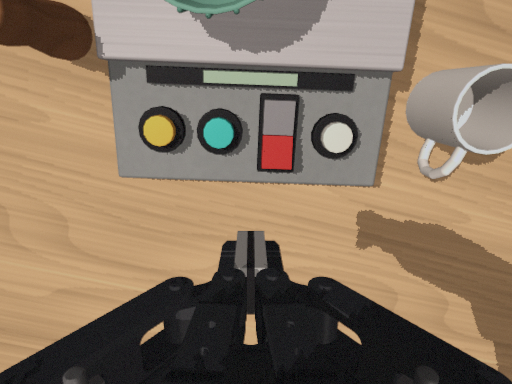

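The wrist view shows amber (159,130), teal (218,132), the red half (278,152; its hinge edge near row 134) and white (337,137). I'll move lower over the rocker for a second view.

>>> servo_tool:
  increments:
    - {"dp":[0.35,0.52,0.9],"angular":[0,0,0]}
    - {"dp":[0.35,0.52,1.7],"angular":[0,0,0]}
    - {"dp":[0.35,0.52,1.7],"angular":[0,0,0]}
    - {"dp":[0.35,0.52,1.7],"angular":[0,0,0]}

```text
time_s: 3.1
position: [0.5111, -0.0209, 0.3009]
tool_rot: [3.141, -0.001, 0.242]
ft_force: [0.7, 0.8, 0.1]
finger_gap: -0.002
grip_force: 0.0
```

Run:
```python
from h import *
from workcell import eyes,arm
p2=eyes.camera_params('wrist'); im2=eyes.camera('wrist'); cv2.imwrite('pics/w2.png',im2)
np.savez('w2.npz',**p2)
s=arm.observe(); print(s['position'],s['tool_rot'],s['time_s'])
p1=dict(np.load('w1.npz')); im1=cv2.imread('pics/w1.png')
G={'zero':[.503,.0935,.056],'grams':[.516,.039,.056],'red':[.511,-.0214,.056],'ounces':[.541,-.074,.056]}
R=dict(RNG); R['red']=((0,170,60),(10,255,255)); R['ounces']=((20,0,150),(80,60,255))
ps=[p1,p2,eyes.camera_params('top')]; ims=[im1,im2,cv2.imread('pics/top0.png')]
Q=[]
for n,X in G.items():
    o=[pix(im,proj(p,X),*R[n],r=r) for p,im,r in zip(ps,ims,(26,45,10 if n!='ounces' else 7))]
    X2=tri(ps[:2],[a[0] for a in o[:2]]); X3=tri(ps,[a[0] for a in o])
    print(n,[(a[0].round(1).tolist(),a[1]) for a in o],X2.round(4),X3.round(4)); Q.append(X2[:2])
P=np.array([[-.095,.087],[-.095,.029],[-.1115,-.029],[-.095,-.087]])
x,f=scale_fit(P,np.array(Q)); print('yaw,xy',x.round(4),'\n',(f*1000).round(1))
c,sn=np.cos(x[0]),np.sin(x[0])
for n,l in {'press':(-.115,-.029),'grams':(-.095,.029),'zero':(-.095,.087)}.items(): print(n,np.round([c*l[0]-sn*l[1]+x[1],sn*l[0]+c*l[1]+x[2]],4))
```

```text
[ 0.51129902 -0.02062201  0.30130057] [ 3.14089062e+00 -2.43171463e-03  2.42737381e-01] 3.15
zero [([158.6, 130.1], 807), ([92.3, 169.5], 1495), ([218.9, 216.7], 72)] [0.5046 0.0976 0.0504] [0.5049 0.0973 0.0511]
grams [([218.0, 132.6], 758), ([171.4, 172.4], 1363), ([237.5, 212.4], 69)] [0.5162 0.0408 0.05  ] [0.5165 0.0406 0.0509]
red [([276.6, 152.0], 1037), ([249.7, 197.7], 1777), ([257.5, 213.6], 106)] [ 0.512  -0.0199  0.0533] [ 0.5118 -0.02    0.0524]Traceback (most recent call last):
  File "<stdin>", line 13, in <module>
  File "h.py", line 11, in tri
    return least_squares(lambda X:np.concatenate([proj(p,X)-u for p,u in zip(ps,uvs)]),[.5,0,.05]).x
           ~~~~~~~~~~~~~^^^^^^^^^^^^^^^^^^^^^^^^^^^^^^^^^^^^^^^^^^^^^^^^^^^^^^^^^^^^^^^^^^^^^^^^^^
    return func(*args, **kwargs)
    vector_fun = VectorFunction(
        fun_wrapped,
    ...<6 lines>...
        workers=workers
    )
    self._update_fun()
    ~~~~~~~~~~~~~~~~^^
    self.f = self.fun_wrapped(xp_copy(self.x))
             ~~~~~~~~~~~~~~~~^^^^^^^^^^^^^^^^^
    return np.atleast_1d(self.fun(x))
                         ~~~~~~~~^^^
    return self.f(x, *self.args, **self.kwargs)
           ~~~~~~^^^^^^^^^^^^^^^^^^^^^^^^^^^^^^
  File "h.py", line 11, in <lambda>
    return least_squares(lambda X:np.concatenate([proj(p,X)-u for p,u in zip(ps,uvs)]),[.5,0,.05]).x
                                                  ~~~~~~~~~^~
TypeError: unsupported operand type(s) for -: 'float' and 'NoneType'
```

View pics/w2.png

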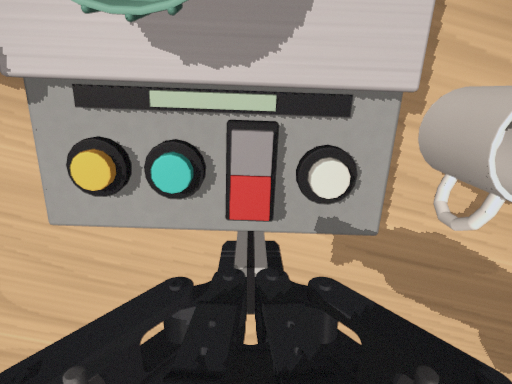

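The second view confirms the layout: amber (92,170), teal (171,172), red (250,198), white (329,178). The caps triangulate to within a few mm of the stated heights, with 58 mm spacing and a yaw of about 0.21. I'll press the rocker at about (0.5086, -0.0207).

>>> servo_tool:
  increments:
    - {"dp":[-0.05,-0.01,0.6],"angular":[0,0,0.03]}
    - {"dp":[-0.05,-0.01,1.26],"angular":[0,0,0.03]}
    - {"dp":[-0.05,-0.01,1.35],"angular":[0,0,0.03]}
    - {"dp":[-0.05,-0.01,1.42],"angular":[0,0,0.03]}
    - {"dp":[-0.05,-0.01,1.48],"angular":[0,0,0.03]}
    - {"dp":[-0.05,-0.01,1.52],"angular":[0,0,0.03]}
    - {"dp":[-0.05,-0.01,1.52],"angular":[0,0,0.03]}
    - {"dp":[-0.05,-0.01,1.52],"angular":[0,0,0.03]}

```text
time_s: 4.15
position: [0.5085, -0.0202, 0.2254]
tool_rot: [3.141, -0.001, 0.214]
ft_force: [-2.7, 0.1, 13.6]
finger_gap: -0.004
grip_force: 6.9
```

>>> servo_tool:
  increments:
    - {"dp":[0,0,0.03],"angular":[0,0,0]}
    - {"dp":[0,0,0.03],"angular":[0,0,0]}
    - {"dp":[0,0,-0.6],"angular":[0,0,0]}
    - {"dp":[0,0,-1.2],"angular":[0,0,0]}
    - {"dp":[0,0,-1.2],"angular":[0,0,0]}
    - {"dp":[0,0,-1.2],"angular":[0,0,0]}

```text
time_s: 4.9
position: [0.5084, -0.0201, 0.2836]
tool_rot: [3.142, -0.001, 0.214]
ft_force: [-0.5, -0.1, -0.3]
finger_gap: -0.005
grip_force: 0.0
```

Run:
```python
from h import *
from workcell import eyes,arm
p=eyes.camera_params('wrist'); im=eyes.camera('wrist'); cv2.imwrite('pics/w3.png',im)
s=arm.observe(); print(s['position'],s['tool_rot'],s['time_s'])
# xy of caps at known-height: top-face ray with z fixed
for n,X in {'zero':[.505,.097,.054],'grams':[.5165,.0405,.054]}.items():
    a,k=pix(im,proj(p,X),*RNG[n],r=50)
    print(n,a,k,least_squares(lambda v:proj(p,[v[0],v[1],.054])-a,[.5,0]).x.round(4))
```

```text
[ 0.50815068 -0.02011574  0.28316076] [-3.14141048e+00  6.82973261e-04  2.13855766e-01] 4.95
zero [ 81.39839725 176.61476817] 1747 [0.5062 0.0959]
grams [166.51125  177.485625] 1600 [0.5176 0.04  ]
```

View pics/w3.png

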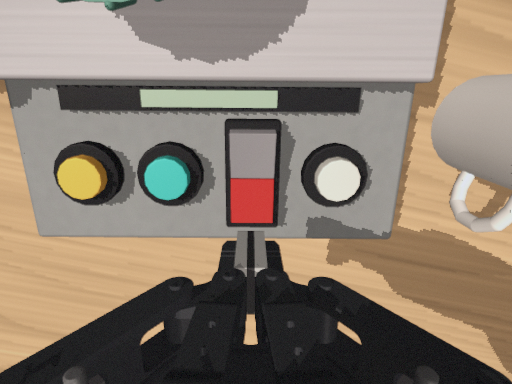

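Run:
```python
from h import *
from workcell import eyes
h=np.array([.5086,-.0207])+.02*np.array([np.cos(.21),np.sin(.21)]); e=h-.033*np.array([np.cos(.21),np.sin(.21)])
for nm,p in (('w2',dict(np.load('w2.npz'))),('w3',eyes.camera_params('wrist'))):
    m=cv2.inRange(cv2.cvtColor(cv2.imread(f'pics/{nm}.png'),cv2.COLOR_BGR2HSV),(0,170,60),(10,255,255))[:, 230:280]
    v=np.nonzero(m.sum(1)>255*15)[0]; print(nm,v.min(),v.max()+1,'len',np.ptp(v)+1)
    for lab,z in(('off',.0605),('on',.052)): a,b=proj(p,[*h,.052]),proj(p,[*e,z]); print(lab,a.round(1),b.round(1),np.linalg.norm(a-b).round(1))
```

```text
w2 176 220 len 44
off [250.5 176. ] [249.1 221.9] 45.9
on [250.5 176. ] [249.1 217.4] 41.4
w3 179 223 len 44
off [252.1 178.6] [252.  228.4] 49.8
on [252.1 178.6] [251.9 223.2] 44.6
```

The red half now measures 44 px. Prediction is 44.6 px for on and 49.8 px for off, so the rocker is on. Next is the teal key.

>>> servo_tool:
  increments:
    - {"dp":[0.44,-1.14,0],"angular":[0,0,0]}
    - {"dp":[0.44,-1.14,0],"angular":[0,0,0]}
    - {"dp":[0.44,-1.14,0.5],"angular":[0,0,0]}
    - {"dp":[0.44,-1.14,1.0],"angular":[0,0,0]}
    - {"dp":[0.44,-1.14,1.1],"angular":[0,0,0]}
    - {"dp":[0.44,-1.14,1.16],"angular":[0,0,0]}
    - {"dp":[0.44,-1.14,1.21],"angular":[0,0,0]}
    - {"dp":[0.44,-1.14,1.25],"angular":[0,0,0]}
    - {"dp":[0.44,-1.14,1.25],"angular":[0,0,0]}
    - {"dp":[0.44,-1.14,1.25],"angular":[0,0,0]}

```text
time_s: 6.2
position: [0.5176, 0.04, 0.2223]
tool_rot: [3.141, -0.0, 0.214]
ft_force: [-4.3, -0.9, 9.3]
finger_gap: 0.002
grip_force: 4.6
```

>>> servo_tool:
  increments:
    - {"dp":[0,0,0.03],"angular":[0,0,0]}
    - {"dp":[0,0,0.04],"angular":[0,0,0]}
    - {"dp":[0,0,0.04],"angular":[0,0,0]}

```text
time_s: 6.58
position: [0.5175, 0.0399, 0.2219]
tool_rot: [3.142, -0.001, 0.213]
ft_force: [-7.0, -0.5, 27.1]
finger_gap: 0.006
grip_force: 13.2
```

>>> servo_tool:
  increments:
    - {"dp":[0,0,-0.6],"angular":[0,0,0]}
    - {"dp":[0,0,-1.2],"angular":[0,0,0]}
    - {"dp":[0,0,-1.2],"angular":[0,0,0]}
    - {"dp":[0,0,-1.2],"angular":[0,0,0]}

```text
time_s: 7.08
position: [0.5179, 0.0403, 0.2791]
tool_rot: [3.142, -0.001, 0.214]
ft_force: [-0.2, -0.6, 0.2]
finger_gap: 0.001
grip_force: 0.0
```

Run:
```python
from h import *
from workcell import eyes,arm
p=eyes.camera_params('wrist'); im=eyes.camera('wrist'); cv2.imwrite('pics/w4.png',im)
s=arm.observe(); print(s['position'],s['tool_rot'],s['time_s'])
for n,X in {'zero':[.505,.096,.054],'grams':[.5172,.0402,.048]}.items():
    a,k=pix(im,proj(p,X),*RNG[n],r=50)
    print(n,a,k,[(z,least_squares(lambda v:proj(p,[v[0],v[1],z])-a,[.5,0]).x.round(4)) for z in(.048,.054)])
```

```text
[0.51763313 0.04022476 0.27868195] [-3.14154934e+00  4.09780088e-04  2.13836236e-01] 7.125
zero [165.99242424 209.4614899 ] 1584 [(0.048, array([0.5035, 0.098 ])), (0.054, array([0.5062, 0.0968]))]
grams [250.37443268 207.92965204] 1322 [(0.048, array([0.5171, 0.0405])), (0.054, array([0.5194, 0.041 ]))]
```

View pics/w4.png

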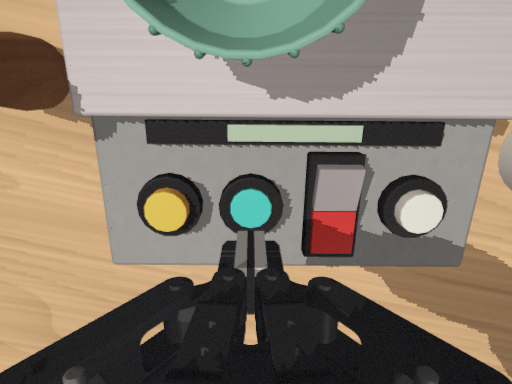

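The picture shows the teal cap at (250,208) sitting low in its collar. The rocker's grey half is raised, and amber at (166,209) is up. Next is the amber key.

>>> servo_tool:
  increments:
    - {"dp":[0,-1.16,0],"angular":[0,0,0]}
    - {"dp":[0,-1.16,0],"angular":[0,0,0]}
    - {"dp":[0,-1.16,0.5],"angular":[0,0,0]}
    - {"dp":[0,-1.16,0.9],"angular":[0,0,0]}
    - {"dp":[0,-1.16,1.05],"angular":[0,0,0]}
    - {"dp":[0,-1.16,1.12],"angular":[0,0,0]}
    - {"dp":[0,-1.16,1.17],"angular":[0,0,0]}
    - {"dp":[0,-1.16,1.17],"angular":[0,0,0]}
    - {"dp":[0,-1.16,1.17],"angular":[0,0,0]}

```text
time_s: 8.25
position: [0.5046, 0.0964, 0.2223]
tool_rot: [-3.142, 0.002, 0.213]
ft_force: [-4.4, -0.8, 16.0]
finger_gap: -0.004
grip_force: 8.0
```

>>> servo_tool:
  increments:
    - {"dp":[0,0,0.01],"angular":[0,0,0]}
    - {"dp":[0,0,0.02],"angular":[0,0,0]}
    - {"dp":[0,0,0.02],"angular":[0,0,0]}
    - {"dp":[0,0,0.02],"angular":[0,0,0]}
    - {"dp":[0,0,0.02],"angular":[0,0,0]}
    - {"dp":[0,0,0.02],"angular":[0,0,0]}
    - {"dp":[0,0,0.02],"angular":[0,0,0]}
    - {"dp":[0,0,0.02],"angular":[0,0,0]}
    - {"dp":[0,0,0.02],"angular":[0,0,0]}
    - {"dp":[0,0,0.02],"angular":[0,0,0]}
    - {"dp":[0,0,0.02],"angular":[0,0,0]}
    - {"dp":[0,0,0.02],"angular":[0,0,0]}

```text
time_s: 9.75
position: [0.5045, 0.0964, 0.2221]
tool_rot: [-3.141, 0.001, 0.213]
ft_force: [-7.4, -0.9, 24.3]
finger_gap: 0.003
grip_force: 12.3
```

The amber key has been held down for over 1.5 s with the tip at 0.049 m and 24 N. I'll lift off and check.

>>> servo_tool:
  increments:
    - {"dp":[0,0,-0.6],"angular":[0,0,0]}
    - {"dp":[0,0,-1.4],"angular":[0,0,0]}
    - {"dp":[0,0,-2.0],"angular":[0,0,0]}
    - {"dp":[-0.5,0,-2.0],"angular":[0,0,0]}
    - {"dp":[-0.5,0,-2.0],"angular":[0,0,0]}
    - {"dp":[-0.5,0,-2.0],"angular":[0,0,0]}

```text
time_s: 10.5
position: [0.4818, 0.0917, 0.3199]
tool_rot: [3.142, -0.002, 0.214]
ft_force: [-0.1, 0.2, 0.7]
finger_gap: 0.003
grip_force: 0.0
```

Run:
```python
from workcell import eyes,arm
import cv2
cv2.imwrite('pics/w5.png',eyes.camera('wrist')); s=arm.observe(); print(s['position'],s['ft_force'],s['time_s'])
```

```text
[0.48195953 0.09176686 0.31971817] [0.31999328 0.56033106 0.00374283] 10.55
```

View pics/w5.png

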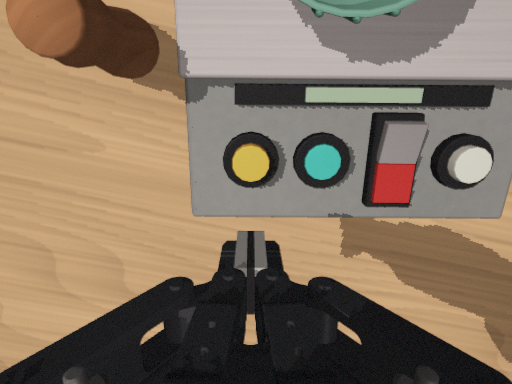

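The picture shows amber (251,162) up again, teal (322,161) down, the rocker on and white (469,164) up. The arm is clear, so I'm handing in.

```bash
python3 -c "
from workcell import arm; print(arm.finish_job())"
```

```text
the job is handed in; nothing more can be done
None
```

The job is handed in at about 10.6 s: rocker on, teal key down, amber key held for about 1.5 s and back up, white key not pressed and nothing else touched; the hand-in call gave no verdict.

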